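# Find the full chocolate tin by its weight

## Task

Of the three identical closed tins under the glass shelf, one still holds its full block of chocolate and the other two are nearly used up; you can only tell by their weight. Stand the full tin upright, set down gently, wholly on the round wooden board, and leave the two light ones standing where they were. Do not bump the glass shelf, tip any tin over or shift the other things on the counter.

Things in the scene. Friction and masses are not known exactly. Their poses are not given: they have to be found in the camera images.
- tin_a: plain closed metal tin with flat lid, one of three alike: cylinder 60 mm wide (lid 61), 115 mm tall, on the counter under the glass shelf; origin at the centre of its underside, z up its axis. A solid chocolate block is hidden inside: the full tin weighs about 370 g in all, the two others about 150 g; which is which changes each time, whatever the name or place
- tin_b: plain closed metal tin with flat lid, one of three alike: cylinder 60 mm wide (lid 61), 115 mm tall, on the counter under the glass shelf; origin at the centre of its underside, z up its axis. A solid chocolate block is hidden inside: the full tin weighs about 370 g in all, the two others about 150 g; which is which changes each time, whatever the name or place
- tin_c: plain closed metal tin with flat lid, one of three alike: cylinder 60 mm wide (lid 61), 115 mm tall, on the counter under the glass shelf; origin at the centre of its underside, z up its axis. A solid chocolate block is hidden inside: the full tin weighs about 370 g in all, the two others about 150 g; which is which changes each time, whatever the name or place
- board: round wooden serving board, fixed, 130 mm across and 16 mm thick; origin at the centre of its underside. It stands on the robot's left or right, in front of the shelf
- shelf: fixed glass shelf over the tins. Origin on the counter; x away from the robot, y along it. Glass 10 mm thick, underside 270 mm up, x -40 (front edge) to 160, y -280 to 280 mm; 20 mm posts at x 140, y +-250; a box and a tin on it at the ends, 65 mm tall. Tins stand near x 0, y -140, 0, 140: the tool must lean back 35 to 45 degrees to reach them from the front
- basket: square wooden basket with bread rolls, fixed, 130 x 130 mm, 50 mm tall; origin at the centre of its underside; it stands on the other side than the board
- jam_1: bystander: glass jam jar 48 mm wide, 75 mm tall, behind and between the tins; origin at the centre of its underside
- jam_2: bystander: a second jam jar like the first
- mug: bystander: small white cup with a handle, 62 mm wide, 55 mm tall, in front of the tins, nearer the robot; origin at the centre of its underside
- bowl: bystander: white bowl 110 mm wide, 50 mm tall, far on the right; origin at the centre of its underside
- loaf: bystander: loaf of bread 210 mm long, 90 mm thick, far on the left; origin at the centre of its underside
- spatula: bystander: spatula with a wooden handle lying on the counter at the right edge; origin at its middle

How it is judged:
By the outcome, as a careful person would: the job done as asked, in the order asked, and still so for the second after the job is handed in, with the robot touching nothing.
It also fails if it takes over 61 s, if anything falls off the work surface, if the arm or the gripper's body presses on something with over 40 N, if the wrist force passes 120 N, or if a joint passes its speed limit or range.

## Robot

A 6-joint arm with a two-finger parallel gripper is mounted at the origin on the work surface. World frame = base frame: x ahead of the robot, y to its left, z up, the work surface at z = 0. Lengths are in m, angles in degrees, forces in N, time in s.
With the tool pointing down it reaches from about 0.3 to 0.75 m from the base axis. Payload 8.5 kg.
Tool frame: the origin (TCP) lies midway between the tips of the shut fingers; the grasp point (between the pads) lies 19 mm behind it (env.grasp_offset is the distance from the TCP to the grasp point, in m); z points along the fingers, y is the line along which they close (so a half turn about z gives the same grasp; the last joint's range is limited). The gripper opens to 85 mm and grips with 20 to 120 N. Pads are 22 mm wide; open, the fingers measure 114 mm over their backs; the gripper's body (76 mm by 85 mm) begins 54 mm behind the grasp point. The pads swing forward as they close: fully open they stand 13 mm farther back than shut.
Start: joints at [-85.56, 21.807, 74.336, -0, 83.858, -12.336], TCP at [0.159, -0.527, 0.231] pointing down, gripper open.
Joint ranges: [-178.18, 178.18], [-50.72, 133.34], [12.68, 142.11], [-81.47, 261.47], [9.98, 163.14], [-165.26, 165.26]. Speed limits (degrees/s): [136.94, 136.94, 180, 180, 180, 180].

## Interface

Orientations are given as a 3x3 rotation matrix whose columns are the frame's x, y, z axes.
In Python, from rig import env gives the robot as it stands.
- The arm moves only by the tool servo_tool, never from a script. Its argument "deltas" is text: rows parted by semicolons, each of 7 numbers parted by spaces: the opening, from 0 (shut) to 1 (fully open), then the shift along the tool's x, y, z in mm, then the turn, a rotation vector about the tool's x, y, z in rad. A call has 1 to 8 rows; each row shifts and turns the commanded pose from where the row before left it, along the tool's axes as they then stand; what a row does not reach is not made up. A row lasts 1/12 s, in which the tool goes at most 41.7 mm and 7.16 degrees, less where a joint would pass 70% of its speed; a pose out of reach is approached as far as the arm can. A call is refused whole if a number of a shift passes 41.7 or a number of a turn 0.125, either way. A call with a gripper value outside its range is refused whole. The fingers move at their own pace and stop on an object; "newtons" is the grip in N (left out, the last holds). Time passes only in rows, so rows that do not move let the fingers close. It gives the time, the measured TCP pose, the force, the opening and the grip force at its end, in the units of the state.
- env.observe(): the state, without advancing time (a new reading comes with each control period).
- env.get_image(name): name is "side" or "top" or "wrist"; returns a dict with "img" (400x640x3 uint8, red, green, blue), "depth" (400x640 float32, m along the optical axis (not along the pixel's ray), 0 where there is no reading), "camera_matrix" (3x3 intrinsics, pixels), "world_to_cam" (4x4, takes a point from world to camera coordinates). Camera axes: x right, y down, z forward; pixel columns grow to the right and rows downward; lengths in m; the calibration is good to about 2 mm. A picture is of the moment at which its call begins.
- env.close_job(): hands the job in; it is judged then, once.
Trained networks look in a picture, given as the dict that the camera call returned (one of the last four; its "shot" number tells which), for a name from the list of things; names that differ only in an ending like _2 or _b are one class to them, and where a whole thing is asked for, a point or a joint stands for the part that bears it (a point fixed in the world has none). Each returns a list of dicts, best first, with "conf" (0 to 1); they miss things now and then, are a little off and sometimes report something else, mostly with a low value. They report only what shows in the picture. A call takes as long as a camera call.
- env.spot_in(name, picture): "bbox" ([centre column, centre row, width, height] in pixels, round what is visible of it).
- env.spot_point(name, picture): "uv" ([column, row] in pixels: a listed point, or the origin of a listed thing).
The state is a dict: "time_s": time; "q": joint angles; "qvel": joint speeds; "joint_efforts": joint torques, N m; "position": TCP position; "tool_rot": TCP orientation; "ft_force": force on the tool from outside, world axes, zero at the start; "wrist_torque": the same for the moment, N m; "grip_width": finger opening in m; "gripper_force": force on a finger pad.
Only numpy, scipy, OpenCV 4.12 (cv2) and the standard library are available. Lean on these libraries where they do the work, as an engineer would, in place of code of your own. Each camera call takes 0.05 s, during which the arm holds its last target. There are 200 camera calls.

## Working session

There is one attempt and no reset: what is moved stays moved. The work goes in short steps, Python scripts to look and compute and a tool call to move; the robot and the scene stay as the last step left them, time stands still between calls to the robot, and variables do not carry over. Pictures are saved under pics/ and viewed, at most 10 in all, crops included, and the job is handed in when it is done.

Besides the shell and the picture viewer there is one more tool, called after "Emit:" as name(argument=value, ...) on one line, values as JSON. servo_tool: Moves the arm, as the interface text tells. Its arguments: {"type":"object","properties":{"deltas":{"type":"string"},"newtons":{"type":"number"}},"required":["deltas"]}

```bash
ls; mkdir -p pics
cat > h.py <<'E'
import numpy as np, cv2
from rig import env
def world(p,u,v,d):
    K=p["camera_matrix"];T=np.linalg.inv(p["world_to_cam"])
    c=np.array([(u-K[0,2])/K[0,0]*d,(v-K[1,2])/K[1,1]*d,d,1]);return (T@c)[:3]
def plane(p,u,v,z):
    a=world(p,u,v,.1);b=world(p,u,v,1.);return a+(b-a)*(z-a[2])/(b[2]-a[2])
E
python3 - <<'E'
from h import *
np.set_printoptions(precision=3,suppress=True)
ims=[]
for c in["top","side"]:
    p=env.get_image(c);ims.append(p["img"])
    T=np.linalg.inv(p["world_to_cam"]);print(c,T[:3,3],T[:3,2])
    for n in["tin_a","board","basket","shelf","jam_1","mug","bowl","loaf","spatula"]:
        b=[(np.round(x["bbox"]),round(x["conf"],2)) for x in env.spot_in(n,p)[:5]]
        q=[(np.round(x["uv"]),plane(p,*x["uv"],0)[:2],round(x["conf"],2)) for x in env.spot_point(n,p)[:5]]
        print(n,b,"|",q)
for n,i in zip("ts",ims): cv2.imwrite(f"pics/{n}0.png",i[:,:,::-1])
print(env.observe())
E
```

```text
pics
top [0.27  0.016 1.64 ] [ 0.164 -0.008 -0.986]
tin_a [(array([272., 195.,  17.,  11.]), 0.64), (array([355., 193.,  18.,  15.]), 0.6), (array([316., 192.,  16.,  14.]), 0.51)] | [(array([273., 189.]), array([0.595, 0.146]), 0.74), (array([183., 196.]), array([0.574, 0.445]), 0.74), (array([314., 189.]), array([0.595, 0.007]), 0.48), (array([356., 190.]), array([ 0.59 , -0.132]), 0.45), (array([443., 168.]), array([ 0.664, -0.43 ]), 0.27)]
board [(array([231., 234.,  37.,  35.]), 0.87)] | [(array([231., 234.]), array([0.446, 0.282]), 0.57), (array([182., 198.]), array([0.568, 0.447]), 0.28)]
basket [(array([398., 233.,  45.,  46.]), 0.95), (array([180., 194.,  29.,  61.]), 0.57)] | [(array([395., 233.]), array([ 0.443, -0.257]), 0.92)]
shelf [(array([319., 150., 201.,  75.]), 0.59)] | [(array([356., 191.]), array([ 0.588, -0.132]), 0.72)]
jam_1 [] | []
mug [(array([327., 255.,  28.,  21.]), 0.82)] | [(array([323., 257.]), array([ 0.366, -0.018]), 0.58)]
bowl [(array([448., 166.,  33.,  31.]), 0.93)] | [(array([443., 169.]), array([ 0.66, -0.43]), 0.86)]
loaf [(array([180., 193., 
[... 1589 characters left out ...]
]), 0.61)]
spatula [(array([386., 364., 135.,  68.]), 0.7)] | [(array([386., 372.]), array([ 0.467, -0.459]), 0.62), (array([261., 166.]), array([0.456, 0.302]), 0.31)]
{'time_s': 1.9, 'q': array([-85.557,  21.806,  74.335,  -0.002,  83.859, -12.336]), 'qvel': array([-0.046, -0.028, -0.049, -0.015, -0.129, -0.045]), 'joint_efforts': array([  0.   , -44.833, -23.146,  -0.   ,   0.001,   0.   ]), 'position': array([ 0.159, -0.527,  0.231]), 'tool_rot': array([[ 0.957,  0.289, -0.   ],
       [ 0.289, -0.957,  0.   ],
       [-0.   , -0.   , -1.   ]]), 'ft_force': array([0.442, 0.048, 0.106]), 'wrist_torque': array([0.005, 0.049, 0.004]), 'gripper_force': 0.0, 'grip_width': 0.08521483655837865}
```

View pics/t0.png

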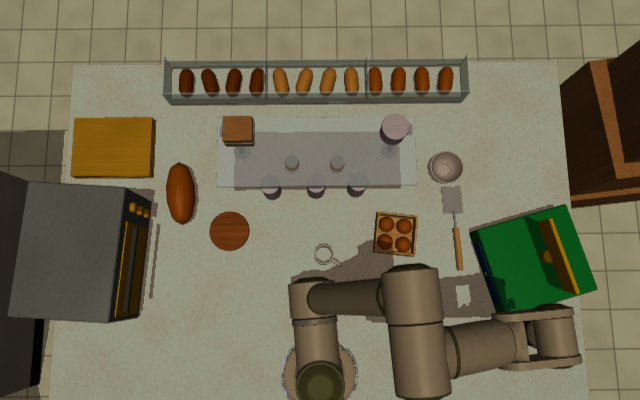

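View pics/s0.png

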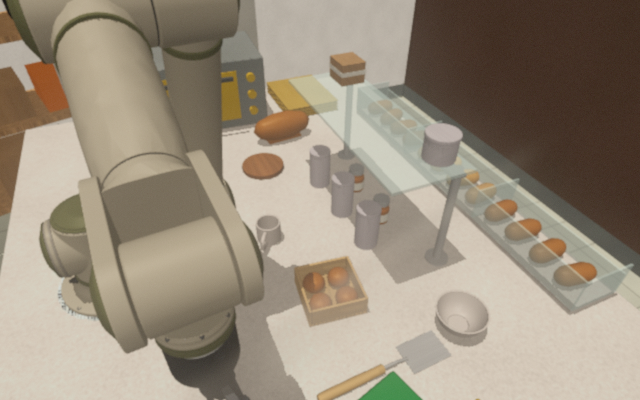

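```bash
cat > fit.py <<'E'
from h import *
from scipy.optimize import least_squares
np.set_printoptions(precision=4,suppress=True)
def cloud(p):
    v,u=np.mgrid[0:400,0:640]; d=p["depth"]; K=p["camera_matrix"]
    c=np.stack([(u-K[0,2])/K[0,0]*d,(v-K[1,2])/K[1,1]*d,d,np.ones_like(d)],-1)
    w=(c@np.linalg.inv(p["world_to_cam"]).T)[...,:3]; w[d==0]=np.nan; return w
def cyl(p,w,b,r,zlo,zhi):
    u,v,bw,bh=b; s=w[int(v-bh/2):int(v+bh/2)+1,int(u-bw/2):int(u+bw/2)+1].reshape(-1,3)
    s=s[(s[:,2]>zlo)&(s[:,2]<zhi)]; cam=np.linalg.inv(p["world_to_cam"])[:2,3]
    m=np.median(s[:,:2],0); s=s[np.linalg.norm(s[:,:2]-m,axis=1)<.045]
    x0=m+(m-cam)/np.linalg.norm(m-cam)*r
    f=least_squares(lambda c:np.linalg.norm(s[:,:2]-c,axis=1)-r,x0,loss="soft_l1",f_scale=.003)
    return f.x,len(s),np.sqrt(np.mean(f.fun**2))
E
python3 - <<'E'
from fit import *
p=env.get_image("side");w=cloud(p)
for b in[[367,223,29,49],[342,196,23,49],[319,168,20,45]]: print(cyl(p,w,b,.03,.015,.108))
print("mug",cyl(p,w,[265,230,24,30],.031,.01,.05)); print("jam",cyl(p,w,[380,209,20,34],.024,.01,.07),cyl(p,w,[357,177,17,28],.024,.01,.07))
s=w[155:182,243:281].reshape(-1,3);s=s[(s[:,2]>.008)&(s[:,2]<.025)];print("board",(s.min(0)+s.max(0))/2,np.median(s[:,2]),np.ptp(s,0))
t=env.get_image("top")
for u,v in[(217,187),(415,187),(217,119),(414,119)]: print("shelf",plane(t,u,v,.28))
for n in range(2):
  pass
print("board top",plane(t,230,231,.016))
wt=cloud(t)
for u,v in[(272,195),(355,193),(316,192),(272,188),(316,187)]: print(wt[v,u])
E
```

```text
(array([ 0.5994, -0.1292]), 670, np.float64(0.0011757161414962768))
(array([0.5959, 0.004 ]), 593, np.float64(0.0014513362591348656))
(array([0.5932, 0.149 ]), 518, np.float64(0.001696708389275822))
mug (array([ 0.3762, -0.022 ]), 431, np.float64(0.004703881903645244))
jam (array([ 0.6742, -0.0662]), 141, np.float64(0.002107956044057295)) (array([0.6792, 0.0835]), 170, np.float64(0.0024161455365987006))
board [0.4576 0.2861 0.0152] 0.015830115485593987 [0.1251 0.1276 0.0144]
shelf [0.5481 0.2787 0.28  ]
shelf [ 0.5422 -0.2722  0.28  ]
shelf [0.7453 0.2827 0.28  ]
shelf [ 0.7398 -0.2782  0.28  ]
board top [0.4547 0.2841 0.016 ]
[0.5588 0.141  0.092 ]
[ 0.5663 -0.1231  0.0718]
[0.5616 0.0022 0.1202]
[0.5763 0.139  0.117 ]
[0.5795 0.002  0.11  ]
```

```bash
cat > plan.py <<'E'
from h import *
from scipy.spatial.transform import Rotation as Ro
def ori(lean,yaw=0):
    a=np.radians(lean);s,c=np.sin(a),np.cos(a)
    return Ro.from_euler("z",yaw,degrees=True).as_matrix()@np.array([[c,0,s],[0,-1,0],[s,0,-c]])
def plan(wps,grip,start=None):
    """wps: (pos, lean, yaw, rows, rotrows)"""
    o=env.observe(); p,R=(np.array(o["position"]),np.array(o["tool_rot"])) if start is None else start
    rows=[]
    for pos,lean,yaw,n,nr in wps:
        p0=p.copy();T=ori(lean,yaw)
        for i in range(n):
            d=np.round(R.T@(p0+(np.array(pos)-p0)*(i+1)/n-p)*1000,0)
            rv=Ro.from_matrix(R.T@T).as_rotvec()/max(1,nr-i) if i<nr else np.zeros(3)
            rv=np.round(rv,3)
            p=p+R@d/1000;R=R@Ro.from_rotvec(rv).as_matrix()
            rows.append(f"{grip} "+" ".join(f"{x:g}" for x in np.r_[d,rv]+0.))
            if max(abs(d))>41.7 or max(abs(rv))>.125: print("LIMIT",rows[-1])
    for k in range(0,len(rows),8): print("; ".join(rows[k:k+8]))
    print("end",p,env.observe()["time_s"]); return p,R
E
python3 - <<'E'
from plan import *
plan([([.50,-.129,.21],42,0,15,9),([.540,-.129,.152],42,0,3,1)],1)
E
```

```text
1 29 -19 1 -0.012 0.081 0.031; 1 29 -20 4 -0.012 0.081 0.031; 1 28 -20 6 -0.012 0.081 0.031; 1 26 -22 7 -0.012 0.081 0.031; 1 25 -22 9 -0.012 0.081 0.031; 1 24 -24 11 -0.012 0.081 0.031; 1 22 -24 13 -0.012 0.081 0.031; 1 20 -25 14 -0.012 0.08 0.031
1 18 -26 15 -0.012 0.081 0.032; 1 16 -26 16 0 0 0; 1 16 -27 17 0 0 0; 1 15 -26 16 0 0 0; 1 16 -27 16 0 0 0; 1 16 -26 17 0 0 0; 1 16 -27 16 0 0 0; 1 -3 0 23 0 0 0
1 -3 0 23 0 0 0; 1 -3 0 24 0 0 0
end [ 0.54008166 -0.12879797  0.15167508] 2.0
```

Emit:
servo_tool(deltas="1 29 -19 1 -0.012 0.081 0.031; 1 29 -20 4 -0.012 0.081 0.031; 1 28 -20 6 -0.012 0.081 0.031; 1 26 -22 7 -0.012 0.081 0.031; 1 25 -22 9 -0.012 0.081 0.031; 1 24 -24 11 -0.012 0.081 0.031; 1 22 -24 13 -0.012 0.081 0.031; 1 20 -25 14 -0.012 0.08 0.031", newtons=40)

```text
time_s: 2.67
position: [0.3418, -0.3134, 0.2205]
tool_rot: [[0.792, 0.029, 0.61], [0.03, -1.0, 0.009], [0.61, 0.012, -0.792]]
ft_force: [1.3, 0.8, -0.0]
grip_width: 0.0853
gripper_force: 0.0
```

Emit:
servo_tool(deltas="1 18 -26 15 -0.012 0.081 0.032; 1 16 -26 16 0 0 0; 1 16 -27 17 0 0 0; 1 15 -26 16 0 0 0; 1 16 -27 16 0 0 0; 1 16 -26 17 0 0 0; 1 0 0 0 0 0 0")

```text
time_s: 3.25
position: [0.4794, -0.15, 0.2108]
tool_rot: [[0.743, 0.008, 0.67], [0.005, -1.0, 0.006], [0.67, -0.001, -0.743]]
ft_force: [-0.6, 1.2, -0.3]
grip_width: 0.0851
gripper_force: 0.0
```

Run:
```python
from fit import *
from plan import plan
p=env.get_image("wrist");w=cloud(p)
cv2.imwrite("pics/w1.png",p["img"][:,:,::-1])
for x in env.spot_in("tin_a",p)[:4]:
    print(x["bbox"],x["conf"]); 
    try: print(cyl(p,w,x["bbox"],.03,.02,.1))
    except Exception as e: print(e)
    u,v,bw,bh=x["bbox"]; s=w[int(max(0,v-bh/2)):int(v+bh/2),int(max(0,u-bw/2)):int(u+bw/2)].reshape(-1,3); s=s[(s[:,2]>.11)&(s[:,2]<.122)]
    if len(s): print("lid",s.min(0),s.max(0),(s.min(0)+s.max(0))/2)
plan([([.540,-.129,.152],42,0,3,1),([.614,-.129,.070],42,0,6,1)],1)
```

```text
[61.0, 188.1, 121.6, 87.4] 0.97
(array([0.5913, 0.1497]), 3073, np.float64(0.000575421432243319))
lid [0.5602 0.1182 0.11  ] [0.6202 0.1767 0.118 ] [0.5902 0.1475 0.114 ]
[294.8, 184.4, 52.8, 89.3] 0.8
(array([ 0.5977, -0.1291]), 1272, np.float64(0.00027317579518515184))
lid [ 0.5667 -0.1551  0.1101] [ 0.6272 -0.1013  0.1181] [ 0.597  -0.1282  0.1141]
[179.9, 186.6, 89.3, 92.9] 0.58
(array([0.5941, 0.0045]), 1892, np.float64(0.0003674297387656173))
lid [ 0.5632 -0.0263  0.1101] [0.6238 0.0343 0.118 ] [0.5935 0.004  0.114 ]
1 2 -8 28 -0.002 0 0.003; 1 2 -9 29 0 0 0; 1 3 -8 28 0 0 0; 1 0 0 18 0 0 0; 1 0 0 19 0 0 0; 1 0 0 18 0 0 0; 1 0 0 19 0 0 0; 1 0 0 18 0 0 0
1 0 0 19 0 0 0
end [ 0.6142 -0.1291  0.07  ] 3.35
```

View pics/w1.png

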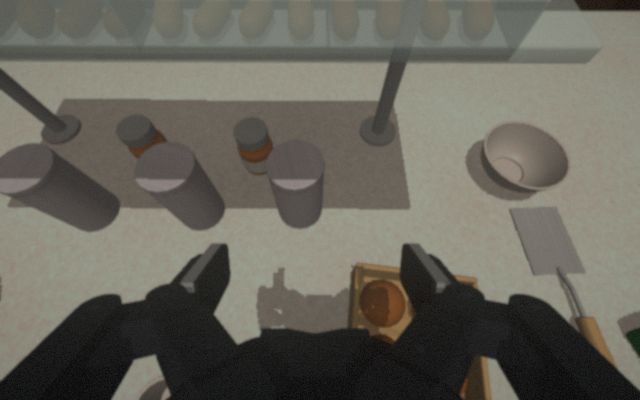

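The wrist picture shows three tins (lids near px 297,165; 165,168; 27,168), matching the side-camera fits within 2 mm. The shelf post and jars are well behind.

Emit:
servo_tool(deltas="1 2 -8 28 -0.002 0 0.003; 1 2 -9 29 0 0 0; 1 3 -8 28 0 0 0; 1 0 0 0 0 0 0")

```text
time_s: 3.68
position: [0.5403, -0.1312, 0.1494]
tool_rot: [[0.745, -0.005, 0.667], [-0.005, -1.0, -0.001], [0.667, -0.003, -0.745]]
ft_force: [-0.9, 0.0, 0.4]
grip_width: 0.0853
gripper_force: 0.0
```

Emit:
servo_tool(deltas="1 0 0 18 0 0 0; 1 0 0 19 0 0 0; 1 0 0 18 0 0 0; 1 0 0 19 0 0 0; 1 0 0 18 0 0 0; 1 0 0 17 0 0 0; 1 0 0 0 0 0 0; 1 0 0 0 0 0 0")

```text
time_s: 4.35
position: [0.6119, -0.1326, 0.0716]
tool_rot: [[0.743, -0.006, 0.669], [-0.005, -1.0, -0.003], [0.669, -0.001, -0.743]]
ft_force: [-0.4, 0.6, 0.0]
grip_width: 0.0853
gripper_force: 0.0
```

Emit:
servo_tool(deltas="1 0 -3.5 0 0 0.003 0; 1 0 0 0 0 0 0; 0 0 0 0 0 0 0; 0 0 0 0 0 0 0; 0 0 0 0 0 0 0; 0 0 0 0 0 0 0; 0 0 0 0 0 0 0; 0 0 0 0 0 0 0")

```text
time_s: 5.02
position: [0.6126, -0.128, 0.0725]
tool_rot: [[0.74, -0.004, 0.673], [-0.003, -1.0, -0.003], [0.673, 0.0, -0.74]]
ft_force: [-3.6, -0.7, 5.2]
grip_width: 0.06
gripper_force: 42.2
```

Emit:
servo_tool(deltas="0 0 0 0 0 0 0; 0 0 0 0 0 0 0; 0 0 0 0 0 0 0")

```text
time_s: 5.27
position: [0.6126, -0.128, 0.0724]
tool_rot: [[0.74, -0.004, 0.673], [-0.003, -1.0, -0.003], [0.673, 0.0, -0.74]]
ft_force: [-3.6, -1.4, 6.6]
grip_width: 0.06
gripper_force: 42.2
```

```bash
cat > w.py <<'E'
from h import *
np.set_printoptions(precision=3,suppress=True)
F=[];Q=[];E=[]
for i in range(12):
    env.get_image("wrist"); o=env.observe();F.append(o["ft_force"]);Q.append(o["wrist_torque"]);E.append(o["joint_efforts"])
print(o["time_s"],o["position"],"F",np.mean(F,0),"sd",np.std(F,0),"T",np.mean(Q,0),"E",np.mean(E,0),o["grip_width"],o["gripper_force"])
E
python3 w.py
```

```text
5.8667 [ 0.613 -0.128  0.072] F [-2.827 -0.662  5.716] sd [0.51  0.462 0.314] T [ 0.022  0.198 -0.025] E [  0.717 -40.091 -12.435   0.553   0.339  -0.028] 0.05992659830451411 42.23608994856477
```

Emit:
servo_tool(deltas="0 4 0 -4 0 0 0; 0 5 0 -5.5 0 0 0; 0 5 0 -5.5 0 0 0; 0 0 0 0 0 0 0; 0 0 0 0 0 0 0; 0 0 0 0 0 0 0")

```text
time_s: 6.37
position: [0.6125, -0.1275, 0.0916]
tool_rot: [[0.741, -0.004, 0.671], [-0.003, -1.0, -0.002], [0.671, -0.001, -0.741]]
ft_force: [0.1, -0.6, -1.9]
grip_width: 0.0601
gripper_force: 43.5
```

```bash
python3 w.py
```

```text
6.9667 [ 0.613 -0.128  0.092] F [ 0.053  0.407 -1.535] sd [0.381 0.428 0.457] T [0.022 0.475 0.005] E [  0.002 -43.392 -14.616   0.81    0.031  -0.006] 0.0604060082681037 43.474308382719755
```

About 1.5 N, so this tin is light. I'll set it back.

Emit:
servo_tool(deltas="0 -5 0 5.5 0 0 0; 0 -4 0 4 0 0 0; 0 -2 0 2 0 0 0; 0 -2 0 2 0 0 0; 0 0 0 0 0 0 0; 0 0 0 0 0 0 0")

```text
time_s: 7.47
position: [0.6122, -0.1277, 0.0733]
tool_rot: [[0.741, -0.004, 0.672], [-0.003, -1.0, -0.002], [0.672, -0.001, -0.741]]
ft_force: [-0.1, -0.1, -1.7]
grip_width: 0.06
gripper_force: 43.5
```

Emit:
servo_tool(deltas="0 -0.6 0 0.7 0 0 0; 0 0 0 0 0 0 0; 0 0 0 0 0 0 0")

```text
time_s: 7.72
position: [0.6123, -0.1277, 0.0725]
tool_rot: [[0.741, -0.004, 0.672], [-0.003, -1.0, -0.002], [0.672, -0.0, -0.741]]
ft_force: [-0.3, 0.0, -1.7]
grip_width: 0.0597
gripper_force: 43.5
```

Emit:
servo_tool(deltas="0 -0.6 0 0.7 0 0 0; 0 0 0 0 0 0 0; 0 0 0 0 0 0 0")

```text
time_s: 7.97
position: [0.6127, -0.1278, 0.0725]
tool_rot: [[0.739, -0.004, 0.673], [-0.003, -1.0, -0.003], [0.673, -0.0, -0.74]]
ft_force: [-2.6, -0.8, 6.3]
grip_width: 0.0602
gripper_force: 43.7
```

Emit:
servo_tool(deltas="1 0 0 0 0 0 0; 1 0 0 0 0 0 0; 1 0 0 0 0 0 0; 1 0 0 0 0 0 0; 1 0 0 0 0 0 0; 1 0 0 -10 0 0 0; 1 0 0 -20 0 0 0; 1 0 0 -25 0 0 0")

```text
time_s: 8.63
position: [0.5749, -0.1273, 0.1116]
tool_rot: [[0.742, -0.004, 0.67], [-0.004, -1.0, -0.001], [0.67, -0.002, -0.742]]
ft_force: [0.6, 0.1, 0.9]
grip_width: 0.0854
gripper_force: 0.0
```

Emit:
servo_tool(deltas="1 0 0 -30 0 0 0; 1 0 0 -30 0 0 0; 1 0 0 -10 0 0 0; 1 0 0 0 0 0 0")

```text
time_s: 8.97
position: [0.5276, -0.1276, 0.166]
tool_rot: [[0.739, -0.005, 0.674], [-0.003, -1.0, -0.004], [0.674, 0.002, -0.739]]
ft_force: [0.3, -0.9, 0.1]
grip_width: 0.0858
gripper_force: 0.0
```

Run:
```python
from fit import *
from plan import plan
p=env.get_image("wrist");w=cloud(p)
for x in env.spot_in("tin_a",p)[:4]:
    print(x["bbox"],x["conf"])
    try: print(cyl(p,w,x["bbox"],.03,.02,.1))
    except Exception as e: print(e)
plan([([.526,.0045,.166],42,0,5,1),([.6085,.0045,.072],42,0,7,1)],1)
```

```text
[169.9, 210.4, 114.8, 106.5] 0.87
(array([0.5942, 0.0045]), 2531, np.float64(0.0003385816585715785))
[50.9, 213.4, 101.8, 100.4] 0.69
(array([0.5914, 0.1497]), 4602, np.float64(0.000585621386673085))
[314.8, 206.1, 73.7, 103.6] 0.65
(array([ 0.5984, -0.129 ]), 1469, np.float64(0.00021769868104358926))
1 0 -26 -1 0.003 -0.004 -0.003; 1 0 -27 0 0 0 0; 1 0 -26 -1 0 0 0; 1 -1 -27 -1 0 0 0; 1 0 -26 0 0 0 0; 1 0 0 18 0 0 0; 1 0 0 18 0 0 0; 1 -1 0 18 0 0 0
1 0 0 17 0 0 0; 1 0 0 18 0 0 0; 1 0 0 18 0 0 0; 1 0 0 18 0 0 0
end [0.6088 0.0045 0.0721] 9.0667
```

Tin 1 stands where it was (within 1 mm). On to the middle tin.

Emit:
servo_tool(deltas="1 0 -26 -1 0.003 -0.004 -0.003; 1 0 -27 0 0 0 0; 1 0 -26 -1 0 0 0; 1 -1 -27 -1 0 0 0; 1 0 -26 0 0 0 0; 1 0 0 0 0 0 0; 1 0 0 0 0 0 0")

```text
time_s: 9.65
position: [0.5258, 0.0062, 0.1646]
tool_rot: [[0.745, 0.003, 0.667], [0.002, -1.0, 0.003], [0.667, -0.001, -0.745]]
ft_force: [0.3, -0.3, -0.0]
grip_width: 0.0854
gripper_force: 0.0
```

Emit:
servo_tool(deltas="1 0 2 18 0 0 0.002; 1 0 0 18 0 0 0; 1 0 0 18 0 0 0; 1 0 0 18 0 0 0; 1 0 0 18 0 0 0; 1 0 0 18 0 0 0; 1 0 0 15.5 0 0 0; 1 0 0 0 0 0 0")

```text
time_s: 10.32
position: [0.6093, 0.0013, 0.071]
tool_rot: [[0.746, -0.003, 0.666], [-0.004, -1.0, -0.0], [0.666, -0.003, -0.746]]
ft_force: [-0.4, -0.8, 0.2]
grip_width: 0.0853
gripper_force: 0.0
```

Emit:
servo_tool(deltas="1 0 0 0 0 0 0")

```text
time_s: 10.4
position: [0.6082, 0.0019, 0.0727]
tool_rot: [[0.745, -0.002, 0.667], [-0.003, -1.0, 0.0], [0.667, -0.002, -0.745]]
ft_force: [-0.5, 0.4, -0.7]
grip_width: 0.0858
gripper_force: 0.0
```

Emit:
servo_tool(deltas="1 0 -2.5 0 0 0 0; 1 0 0 0 0 0 0; 0 0 0 0 0 0 0; 0 0 0 0 0 0 0; 0 0 0 0 0 0 0; 0 0 0 0 0 0 0; 0 0 0 0 0 0 0; 0 0 0 0 0 0 0")

```text
time_s: 11.07
position: [0.6085, 0.0052, 0.0749]
tool_rot: [[0.742, -0.001, 0.67], [-0.002, -1.0, 0.0], [0.67, -0.002, -0.742]]
ft_force: [-2.9, -0.7, 5.1]
grip_width: 0.0585
gripper_force: 41.6
```

Emit:
servo_tool(deltas="0 0 0 0 0 0 0; 0 4 0 -4 0 0 0; 0 5 0 -5.5 0 0 0; 0 5 0 -5.5 0 0 0; 0 0 0 0 0 0 0; 0 0 0 0 0 0 0; 0 0 0 0 0 0 0")

```text
time_s: 11.65
position: [0.6082, 0.0053, 0.0938]
tool_rot: [[0.744, -0.001, 0.668], [-0.002, -1.0, 0.001], [0.668, -0.002, -0.744]]
ft_force: [-0.5, -0.2, -4.2]
grip_width: 0.0584
gripper_force: 44.1
```

```bash
python3 w.py
```

```text
12.25 [0.609 0.005 0.094] F [ 0.006 -0.121 -3.68 ] sd [0.541 0.625 0.565] T [-0.003  0.707 -0.003] E [  0.004 -42.783 -15.002   0.473  -0.423  -0.014] 0.058503042217617554 44.14326907717623
```

3.7 N, so this is the full tin. I'll carry it to the board.

Run:
```python
from plan import *
plan([([.59,.005,.100],42,0,2,0),([.471,.005,.128],42,0,6,1),([.471,.10,.128],42,10,5,4),([.4686,.2918,.126],42,30,9,8)],0)
```

```text
0 -5 0 -8 0 0 0; 0 -5 0 -9 0 0 0; 0 -12 0 -17 -0.001 0.001 -0.002; 0 -11 0 -16 0 0 0; 0 -12 0 -17 0 0 0; 0 -11 0 -17 0 0 0; 0 -12 0 -16 0 0 0; 0 -12 0 -17 0 0 0
0 0 -19 0 0.029 0 -0.033; 0 1 -19 0 0.029 0 -0.032; 0 1 -19 2 0.03 0 -0.033; 0 2 -19 1 0.029 0 -0.032; 0 2 -18 2 0 0 0; 0 2 -21 3 0.029 0 -0.032; 0 4 -21 3 0.029 0 -0.032; 0 3 -21 3 0.029 0 -0.033
0 5 -20 5 0.029 0 -0.032; 0 5 -20 5 0.029 0 -0.033; 0 6 -20 5 0.03 0 -0.032; 0 6 -19 6 0.029 0 -0.033; 0 7 -19 7 0.03 0 -0.032; 0 8 -19 7 0 0 0
end [0.46880955 0.29183353 0.12605486] 12.25
```

Emit:
servo_tool(deltas="0 -5 0 -8 0 0 0; 0 -5 0 -9 0 0 0; 0 -12 0 -17 -0.001 0.001 -0.002; 0 -11 0 -16 0 0 0; 0 -12 0 -17 0 0 0; 0 -11 0 -17 0 0 0; 0 -12 0 -16 0 0 0; 0 -12 0 -17 0 0 0")

```text
time_s: 12.92
position: [0.47, 0.0052, 0.1281]
tool_rot: [[0.743, -0.001, 0.67], [-0.0, -1.0, -0.001], [0.67, 0.001, -0.743]]
ft_force: [0.5, -0.5, -3.6]
grip_width: 0.0587
gripper_force: 43.9
```

Emit:
servo_tool(deltas="0 0 -19 0 0.029 0 -0.033; 0 1 -19 0 0.029 0 -0.032; 0 1 -19 2 0.03 0 -0.033; 0 2 -19 1 0.029 0 -0.032; 0 2 -18 2 0 0 0; 0 2 -21 3 0.029 0 -0.032; 0 4 -21 3 0.029 0 -0.032; 0 3 -21 3 0.029 0 -0.033")

```text
time_s: 13.58
position: [0.4695, 0.165, 0.1277]
tool_rot: [[0.708, 0.302, 0.639], [0.225, -0.953, 0.202], [0.67, 0.001, -0.742]]
ft_force: [0.0, 0.1, -4.2]
grip_width: 0.0584
gripper_force: 45.5
```

Emit:
servo_tool(deltas="0 5 -20 5 0.029 0 -0.032; 0 5 -20 5 0.029 0 -0.033; 0 6 -20 5 0.03 0 -0.032; 0 6 -19 6 0.029 0 -0.033; 0 7 -19 7 0.03 0 -0.032; 0 8 -19 7 0 0 0; 0 0 0 0 0 0 0; 0 0 0 0 0 0 0")

```text
time_s: 14.25
position: [0.4685, 0.2927, 0.1261]
tool_rot: [[0.643, 0.502, 0.579], [0.373, -0.865, 0.336], [0.669, -0.0, -0.743]]
ft_force: [-0.3, -0.5, -2.5]
grip_width: 0.0586
gripper_force: 45.3
```

Run:
```python
from fit import *
from plan import plan
for c in["side","wrist"]:
    p=env.get_image(c);w=cloud(p);cv2.imwrite(f"pics/{c}2.png",p["img"][:,:,::-1])
    for n in["board","tin_a"]:
      for x in env.spot_in(n,p)[:3]:
        print(c,n,x["bbox"],x["conf"])
        if n=="tin_a":
            try: print(cyl(p,w,x["bbox"],.03,.06,.15))
            except Exception as e: print(e)
      for x in env.spot_point(n,p)[:2]: print(x["uv"],plane(p,*x["uv"],0),x["conf"])
plan([([.4686,.2918,.098],42,30,3,1)],0)
```

```text
side board [260.5, 167.1, 39.2, 27.1] 0.98
[261.3, 166.8] [0.4562 0.2976 0.    ] 0.85
side tin_a [319.8, 167.6, 17.7, 45.4] 0.84
(array([0.5931, 0.1493]), 471, np.float64(0.0077972828213191524))
side tin_a [259.9, 139.6, 23.1, 41.4] 0.79
(array([0.4595, 0.2841]), 497, np.float64(0.0027772958653350483))
side tin_a [367.3, 224.4, 30.6, 57.8] 0.62
(array([ 0.6   , -0.1291]), 735, np.float64(0.00809881805769283))
[320.5, 183.4] [0.5935 0.1447 0.    ] 0.96
[364.3, 236.8] [ 0.6056 -0.1113  0.    ] 0.95
wrist board [313.4, 322.1, 134.1, 31.6] 0.62
wrist tin_a [555.2, 219.6, 169.5, 121.8] 0.92
(array([0.5917, 0.1488]), 10894, np.float64(0.009298467304251342))
wrist tin_a [315.2, 259.8, 148.9, 143.0] 0.85
(array([0.4571, 0.2906]), 46, np.float64(0.000945598326420645))
[315.4, 293.1] [0.4651 0.287  0.    ] 0.85
[499.9, 247.6] [0.5944 0.1491 0.    ] 0.66
0 -6 0 7 0 0 -0.001; 0 -7 0 7 0 0 0; 0 -6 0 7 0 0 0
end [0.4689 0.2915 0.0978] 14.75
```

View pics/side2.png

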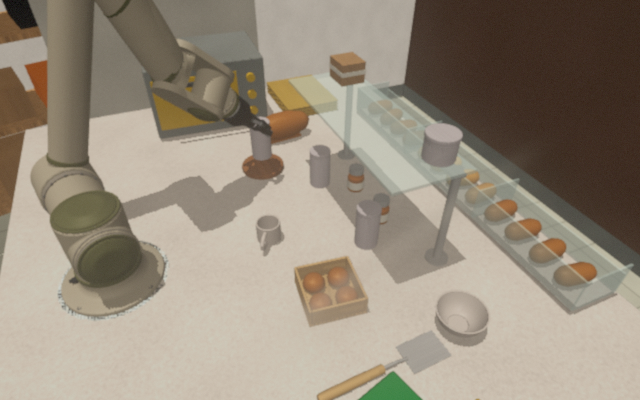

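The side picture shows the tin hanging upright over the board (tin px 260,140, board px 261,167). I'll lower it.

Emit:
servo_tool(deltas="0 -6 0 7 0 0 0; 0 -7 0 7 0 0 0; 0 -5 0 6 0 0 0; 0 -2 0 2 0 0 0; 0 -1 0 1 0 0 0; 0 0 0 0 0 0 0; 0 0 0 0 0 0 0")

```text
time_s: 15.33
position: [0.4688, 0.2916, 0.0952]
tool_rot: [[0.644, 0.5, 0.58], [0.371, -0.866, 0.334], [0.669, -0.0, -0.743]]
ft_force: [0.7, 0.3, -4.0]
grip_width: 0.0585
gripper_force: 45.4
```

Emit:
servo_tool(deltas="0 -0.7 0 0.7 0 0 0; 0 -0.7 0 0.7 0 0 0; 0 0 0 0 0 0 0; 0 0 0 0 0 0 0")

```text
time_s: 15.67
position: [0.4686, 0.2917, 0.0932]
tool_rot: [[0.644, 0.5, 0.58], [0.371, -0.866, 0.335], [0.669, -0.0, -0.743]]
ft_force: [0.7, -0.4, -4.2]
grip_width: 0.0588
gripper_force: 45.4
```

Emit:
servo_tool(deltas="0 -0.7 0 0.7 0 0 0; 0 0 0 0 0 0 0; 0 0 0 0 0 0 0")

```text
time_s: 15.92
position: [0.4685, 0.2917, 0.0922]
tool_rot: [[0.644, 0.5, 0.58], [0.371, -0.866, 0.335], [0.669, -0.0, -0.743]]
ft_force: [0.2, 0.3, -4.1]
grip_width: 0.0587
gripper_force: 45.4
```

Emit:
servo_tool(deltas="0 -0.7 0 0.7 0 0 0; 0 0 0 0 0 0 0; 0 0 0 0 0 0 0")

```text
time_s: 16.17
position: [0.4685, 0.2916, 0.0911]
tool_rot: [[0.644, 0.5, 0.579], [0.371, -0.866, 0.335], [0.669, -0.0, -0.743]]
ft_force: [-0.5, -0.3, -3.9]
grip_width: 0.0584
gripper_force: 45.4
```

Emit:
servo_tool(deltas="0 -0.5 0 0.5 0 0 0; 0 0 0 0 0 0 0; 0 0 0 0 0 0 0")

```text
time_s: 16.42
position: [0.4687, 0.2917, 0.0909]
tool_rot: [[0.643, 0.5, 0.58], [0.371, -0.866, 0.335], [0.67, -0.0, -0.742]]
ft_force: [-0.3, 0.1, -0.3]
grip_width: 0.0586
gripper_force: 44.9
```

Contact has taken the weight. Releasing and backing off.

Emit:
servo_tool(deltas="1 0 0 0 0 0 0; 1 0 0 0 0 0 0; 1 0 0 0 0 0 0; 1 0 0 0 0 0 0; 1 0 0 0 0 0 0; 1 0 0 -10 0 0 0; 1 0 0 -20 0 0 0; 1 0 0 -25 0 0 0")

```text
time_s: 17.08
position: [0.4395, 0.2751, 0.1272]
tool_rot: [[0.644, 0.5, 0.578], [0.371, -0.866, 0.335], [0.669, -0.001, -0.744]]
ft_force: [-0.2, 0.9, 0.4]
grip_width: 0.0853
gripper_force: 0.0
```

Emit:
servo_tool(deltas="1 0 0 -30 0 0 0; 1 0 0 -30 0 0 0; 1 0 0 -20 0 0 0; 1 0 0 0 0 0 0; 1 0 0 0 0 0 0; 1 0 0 0 0 0 0")

```text
time_s: 17.58
position: [0.4017, 0.2536, 0.1778]
tool_rot: [[0.642, 0.502, 0.58], [0.37, -0.865, 0.34], [0.672, -0.003, -0.741]]
ft_force: [-0.0, 0.6, -0.2]
grip_width: 0.085
gripper_force: 0.0
```

Run:
```python
from fit import *
p=env.get_image("side");w=cloud(p);cv2.imwrite("pics/side3.png",p["img"][:,:,::-1])
for x in env.spot_in("tin_a",p)[:3]: print(x["bbox"],x["conf"],cyl(p,w,x["bbox"],.03,.03,.108))
s=w[150:190,235:285].reshape(-1,3);s=s[(s[:,2]>.010)&(s[:,2]<.022)];print((s.min(0)+s.max(0))/2)
print(env.observe()["time_s"],env.observe()["qvel"])
```

```text
[320.6, 166.1, 19.6, 46.1] 0.9 (array([0.5929, 0.149 ]), 456, np.float64(0.0015195777491728692))
[261.6, 149.8, 19.3, 41.9] 0.81 (array([0.459 , 0.2829]), 423, np.float64(0.0018806184746015175))
[367.9, 221.6, 28.6, 51.7] 0.57 (array([ 0.6   , -0.1292]), 573, np.float64(0.0011086747917754042))
[0.4587 0.2855 0.0159]
17.6833 [ 0.0352  0.0379  0.2011 -0.6222  0.1447  0.5832]
```

View pics/side3.png

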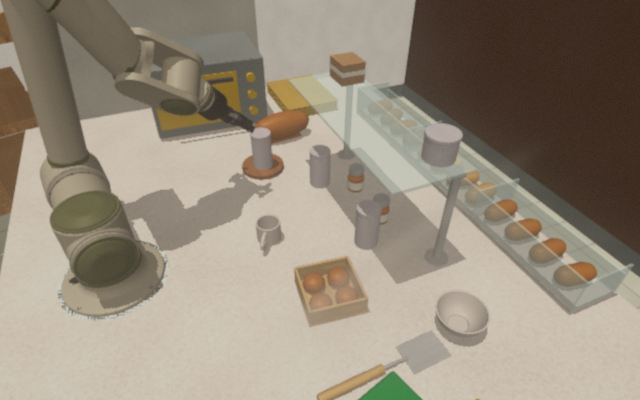

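The picture shows the full tin upright in the middle of the board (px 262,150). The other two are unmoved (px 320,166 and 368,222), and the gripper is clear.

```bash
python3 -c "
from rig import env
print(env.close_job())"
```

```text
the job is handed in; nothing more can be done
None
```

The full tin (the middle one, about 3.7 N when lifted) stands upright near the centre of the round board; the right-hand tin weighed light (1.5 N) and was put back within about 1 mm, the left-hand one was never touched, and the job was handed in at about 18 s.

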